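# Change over the perches in the V-block clamps

## Task

Swing open the clamp that holds the re-covered perch (black rubber top), then take that perch out and stand it upright in the outgoing tray. Stand each of the two or three waiting bare-topped perches upright on the bench in a V-block of its own (any of the three), pushed fully home so that it rests centred against both faces of the V, and swing that V-block's lever shut against it. Leave the other things on the bench where they are.

Things in the scene. Friction and masses are not known exactly. Their poses are not given: they have to be found in the camera images.
- vblock_a: V-block a (holds the re-covered perch at the start), fixed grey casting 104 mm wide, 55 mm high. Origin: foot of the V's apex line, on the bench; z up. The V opens to its -x: slippery white faces at 45 degrees to a mouth 66 mm wide, 33 mm out; bare bench inside. A perch fully home on both faces has its axis at x -35.4, y 0 mm. Hinge bracket on its +y side: 30 mm high, y 46 to 68, x to -88 mm.
- lever_a (a joint): Lever a's angle about an upright hinge at x -75, y +52 mm of its block; bar 33-47 mm up. 0 = shut: bar along -y over the mouth, its rubber tip, 52 mm from the hinge, just bearing on a perch that is home (else it stops sooner; empty, at -0.03). Grows as it swings out to -x, then +y, to 2.4 (starts shut). Stays where left; moves with 2 N at the handle.
- handle_a (a point): Handle of lever a: upright black round grip, 22 mm diameter, from 48 to 92 mm above the bench, 100 mm from the hinge axis. The point lies on its axis, 72 mm above the bench.
- vblock_b: V-block b (empty at the start), fixed grey casting 104 mm wide, 55 mm high. Origin: foot of the V's apex line, on the bench; z up. The V opens to its -x: slippery white faces at 45 degrees to a mouth 66 mm wide, 33 mm out; bare bench inside. A perch fully home on both faces has its axis at x -35.4, y 0 mm. Hinge bracket on its +y side: 30 mm high, y 46 to 68, x to -88 mm.
- lever_b (a joint): Lever b's angle about an upright hinge at x -75, y +52 mm of its block; bar 33-47 mm up. 0 = shut: bar along -y over the mouth, its rubber tip, 52 mm from the hinge, just bearing on a perch that is home (else it stops sooner; empty, at -0.03). Grows as it swings out to -x, then +y, to 2.4 (starts 1.9-2.3). Stays where left; moves with 2 N at the handle.
- handle_b (a point): Handle of lever b: upright black round grip, 22 mm diameter, from 48 to 92 mm above the bench, 100 mm from the hinge axis. The point lies on its axis, 72 mm above the bench.
- vblock_c: V-block c (empty at the start), fixed grey casting 104 mm wide, 55 mm high. Origin: foot of the V's apex line, on the bench; z up. The V opens to its -x: slippery white faces at 45 degrees to a mouth 66 mm wide, 33 mm out; bare bench inside. A perch fully home on both faces has its axis at x -35.4, y 0 mm. Hinge bracket on its +y side: 30 mm high, y 46 to 68, x to -88 mm.
- lever_c (a joint): Lever c's angle about an upright hinge at x -75, y +52 mm of its block; bar 33-47 mm up. 0 = shut: bar along -y over the mouth, its rubber tip, 52 mm from the hinge, just bearing on a perch that is home (else it stops sooner; empty, at -0.03). Grows as it swings out to -x, then +y, to 2.4 (starts 1.9-2.3). Stays where left; moves with 2 N at the handle.
- handle_c (a point): Handle of lever c: upright black round grip, 22 mm diameter, from 48 to 92 mm above the bench, 100 mm from the hinge axis. The point lies on its axis, 72 mm above the bench.
- recovered_center (a point): The re-covered small block perch, with a new black rubber top: a round post of turned wood on a steel foot disc, 50 mm diameter, 100 mm high, 0.34 kg with its weight low down (about 28 mm up), standing clamped in V-block a at the start; the steel foot slides easily. The point is its centre, 50 mm above its underside; its z runs up the post.
- perch_1_center (a point): Waiting small block perch 1, bare wood on top (may be absent): a round post of turned wood on a steel foot disc, 50 mm diameter, 100 mm high, 0.34 kg with its weight low down (about 28 mm up), standing upright on the bench; the steel foot slides easily. The point is its centre, 50 mm above its underside; its z runs up the post.
- perch_2_center (a point): Waiting small block perch 2, bare wood on top (may be absent): a round post of turned wood on a steel foot disc, 50 mm diameter, 100 mm high, 0.34 kg with its weight low down (about 28 mm up), standing upright on the bench; the steel foot slides easily. The point is its centre, 50 mm above its underside; its z runs up the post.
- perch_3_center (a point): Waiting small block perch 3, bare wood on top (may be absent): a round post of turned wood on a steel foot disc, 50 mm diameter, 100 mm high, 0.34 kg with its weight low down (about 28 mm up), standing upright on the bench; the steel foot slides easily. The point is its centre, 50 mm above its underside; its z runs up the post.
- tray: Outgoing tray, fixed: shallow open wooden box 250 mm (its x) by 130 mm (its y), 24 mm high, walls 6 mm, floor 6 mm above the bench. Origin: centre of its underside. A finished cone-shaped perch stands in its half nearer the robot (-x); the +x half is empty.
- cone_perch: Bystander: finished cone-shaped perch, 62 mm high, up to 62 mm diameter, standing in the tray. Origin: centre of its underside.
- tape: Bystander: roll of paper tape lying flat, 90 mm diameter, 25 mm high. Origin: centre of its underside.
- screwdriver: Bystander: screwdriver, 160 mm, lying between two of the V-blocks. Origin: under its middle.
- brush: Bystander: glue brush, 170 mm, lying between two of the V-blocks. Origin: under its middle.
- glue: Bystander: white glue bottle, 52 mm diameter, 130 mm high, behind the V-blocks. Origin: centre of its underside.
- jar: Bystander: glass jar with steel lid, 64 mm diameter, 75 mm high, behind the V-blocks. Origin: centre of its underside.
- mug: Bystander: blue mug, 80 mm diameter, 90 mm high, at the left. Origin: centre of its underside.
- hammer: Bystander: hammer, 260 mm, lying at the left. Origin: under its middle.
There are look-alikes about, which are no part of the job. What is shaped like the part that bears perch_3_center but green is not meant. Leave any brown look-alike of the vblock_a alone.

How it is judged:
By the outcome, as a careful person would: the job done as asked, in the order asked, and still so for the second after the job is handed in, with the robot touching nothing.
Of perch_1, perch_2, perch_3 only 2 to 3 are there at a start; the rules pass over those that are not, and their reading is None.
At some moment in a run one of perch_1, perch_2, perch_3 may be knocked a few centimetres aside while the robot is not near it.
Once in a run the grip may slacken for a moment while it holds something.
It also fails if it takes over 210 s, if anything falls off the work surface, if the arm or the gripper's body presses on something with over 40 N, if the wrist force passes 120 N, or if a joint passes its speed limit or range.

## Robot

A 6-joint arm with a two-finger parallel gripper is mounted at the origin on the work surface. World frame = base frame: x ahead of the robot, y to its left, z up, the work surface at z = 0. Lengths are in mm, angles in rad, forces in N, time in s.
With the tool pointing down it reaches from about 275 to 825 mm from the base axis. Payload 5.2 kg.
Tool frame: the origin (TCP) lies at the very end of the fingers, on their centre line; the grasp point (between the pads) lies 19 mm behind it; z points along the fingers, y is the direction in which the jaws open and shut (so a half turn about z gives the same grasp; the last joint's range is limited). The gripper opens to 93 mm and grips with 3 to 60 N. Pads are 15 mm wide; open, the fingers measure 128 mm over their backs; the gripper's body (75 mm by 188 mm) begins 65 mm behind the grasp point.
Start: joints at [1.059, 0.259, 1.535, -0, 1.348, -0.203], TCP at [167.132, 523.996, 218.653] pointing down, gripper open.
Joint ranges: [-3.14, 3.14], [-0.91, 2.08], [0.19, 2.58], [-1.22, 4.36], [0.22, 2.71], [-3.12, 3.12]. Speed limits (rad/s): [2.57, 2.57, 3.14, 3.14, 3.14, 3.14].

## Interface

Orientations are given as [roll, pitch, yaw] about the fixed x, y, z axes, in that order (R = Rz(yaw) Ry(pitch) Rx(roll)).
In Python, from bench import robot gives the robot as it stands. The module is installed in compiled form; this text tells all that it offers. Calls block until the motion is done:
- robot.move_ptp(position, orientation): joint-space move of the TCP to a pose.
- robot.move_linear(position, ori=None, speed=150, f_stop=None): straight line of the TCP; ori=None keeps the orientation; speed is the mean speed in mm/s. With f_stop (N) it stops when the force on the tool has changed by that much, and returns True; else False.
- robot.move_j(angles): joint-space move.
- robot.move_gripper(opening): opening from 0.0 (shut) to 1.0 (fully open); the grip force is fixed at half the most; returns when the fingers have stopped.
- robot.sleep(seconds).
- robot.inverse_kinematics(position, orientation): joint angles nearest the present ones, or None.
- robot.get_image(name): name is "scene" or "top"; returns a dict with "img" (420x560x3 uint8, blue, green, red), "fovy" (degrees; the focal length in pixels is half the picture's height over the tangent of half this angle, whatever the lens; pixels are square), "cx", "cy" (the principal point, pixels), "eye" and "orientation" of the camera in the world. Camera axes: x right, y down, z forward; pixel columns grow to the right and rows downward; lengths in mm; the calibration is good to about 2 mm. A picture is of the moment at which its call begins. There is no depth.
A pose or a line that the arm cannot do raises robot.MotionError and nothing moves.
- robot.hand_in(): hands the job in, once; it reports no verdict.
Readings, each from a call of its own:
- robot.current_t(): time.
- robot.current_qpos(): joint angles.
- robot.current_joint_vel(): joint speeds.
- robot.current_joint_efforts(): joint torques, N m.
- robot.current_tcp_pos(): TCP position.
- robot.current_eef_rot(): TCP orientation.
- robot.current_contact_force(): force on the tool from outside, world axes, zero at the start.
- robot.current_ft_torque(): the same for the moment, N m.
- robot.current_gripper_width(): opening from 0.0 (shut) to 1.0 (fully open).
Only numpy, scipy, OpenCV 4.12 (cv2) and the standard library are available. Lean on these libraries where they do the work, as an engineer would, in place of code of your own. Each camera call takes 0.05 s, during which the arm holds its last target.

## Working session

There is one attempt and no reset: what is moved stays moved. The work goes in short steps, each a Python script; the robot and the scene stay as the last script left them, time stands still between calls to the robot, and variables do not carry over. Pictures are saved under pics/ and viewed, and the job is handed in when it is done.

```bash
mkdir -p pics; python3 - <<'E'
from bench import robot
import cv2,numpy as np
for n in("scene","top"):
    d=robot.get_image(n); print(n,d["fovy"],d["cx"],d["cy"],d["eye"],d["orientation"])
    cv2.imwrite(f"pics/{n}0.png",cv2.resize(d["img"],(784,588),interpolation=cv2.INTER_CUBIC)); np.save(f"{n}0.npy",d["img"])
print(robot.current_t(),robot.current_eef_rot(),robot.current_gripper_width())
E
```

```text
scene 44.62345039546007 275.8564939068428 213.19067734835244 [1072.1373031  779.0866867  990.1967446] [-2.3862772  -0.01684627  2.50790061]
top 52.956571969681335 283.7620574981765 216.48476587490214 [ 414.43602201   56.10357549 1182.65082232] [-2.99683224  0.00591652 -1.59152094]
0.1 [-3.13994492e+00 -3.36371941e-04  2.83281330e+00] 1.002603401749033
```

View pics/scene0.png

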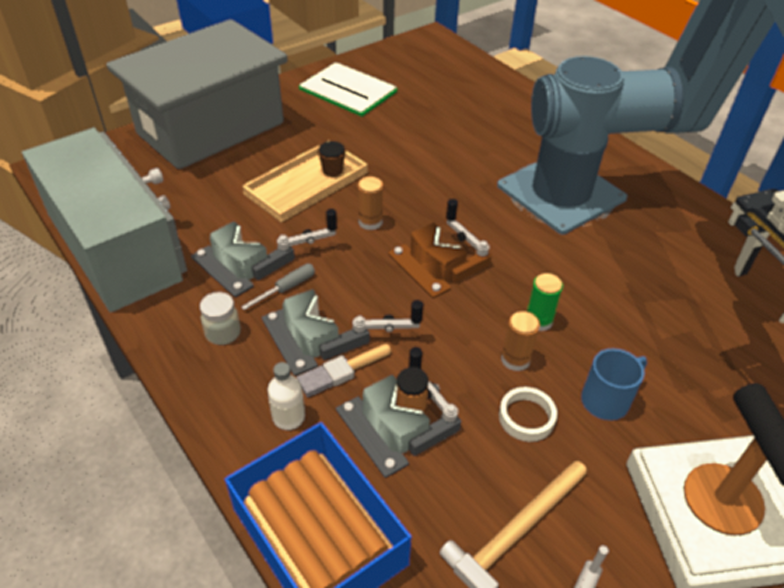

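View pics/top0.png

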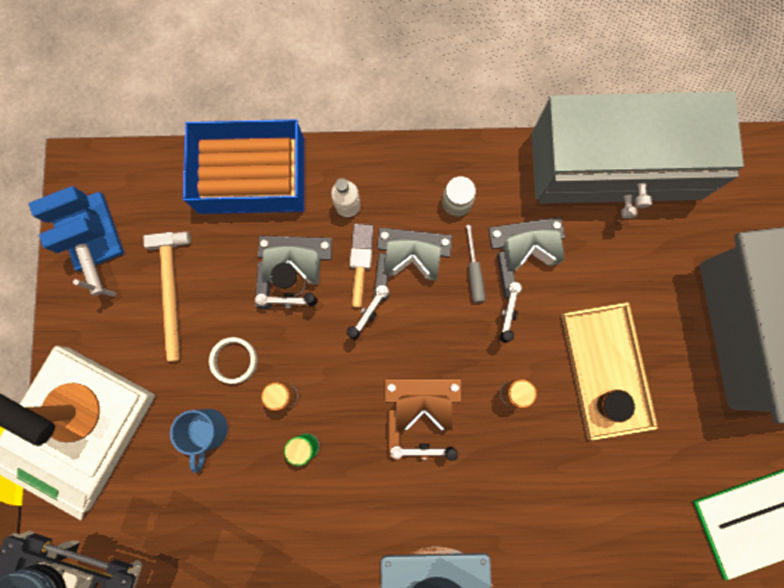

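The two pictures agree on what is there. Positions below are in top view 784-px pixels.

| Item | Pixel | Decision |
|---|---|---|
| Black-topped round post in the grey clamp | (285,274) | The re-covered perch, in block a |
| Black cone in the tray | (617,405) | Look-alike, leave |
| Bare perch | (277,397) | Waiting perch |
| Bare perch | (521,393) | Waiting perch |
| Green post | (300,450) | Look-alike, leave |
| Brown V-block | (424,410) | Look-alike, leave |
| Grey empty blocks | (412,255) and (528,245) | Usable V-blocks |

Next I'll take close crops to measure from.

```bash
cat > h.py <<'E'
import numpy as np,cv2
from scipy.spatial.transform import Rotation as Ro
def cam(d):
    f=d["img"].shape[0]/2/np.tan(np.radians(d["fovy"]/2))
    return f,Ro.from_euler("xyz",d["orientation"]).as_matrix(),np.array(d["eye"])
def ray(d,u,v,z):
    f,R,e=cam(d); r=R@np.array([(u-d["cx"])/f,(v-d["cy"])/f,1]); return e+r*(z-e[2])/r[2]
def proj(d,p):
    f,R,e=cam(d); c=R.T@(np.array(p,float)-e); return np.array([d["cx"]+f*c[0]/c[2],d["cy"]+f*c[1]/c[2]])
def crop(d,name,u0,v0,u1,v1,s,pts=()):
    im=cv2.resize(d["img"][v0:v1,u0:u1],None,fx=s,fy=s,interpolation=cv2.INTER_CUBIC)
    for p in pts:
        q=(proj(d,p)+.5-[u0,v0])*s; cv2.circle(im,tuple(int(x) for x in q),2,(255,0,255),-1)
    for u in range((u0//10+1)*10,u1,10): cv2.line(im,((u-u0)*s,0),((u-u0)*s,5 if u%50 else 12),(0,255,255),1)
    for v in range((v0//10+1)*10,v1,10): cv2.line(im,(0,(v-v0)*s),(5 if v%50 else 12,(v-v0)*s),(0,255,255),1)
    cv2.imwrite(f"pics/{name}.png",im)
E
python3 - <<'E'
from bench import robot
from h import *
d=robot.get_image("top")
crop(d,"t1",175,150,335,250,5); crop(d,"t2",255,150,415,250,5); crop(d,"t3",175,255,395,335,3)
crop(d,"t4",390,205,480,320,5)
E
```

```text
(no output)
```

View pics/t1.png

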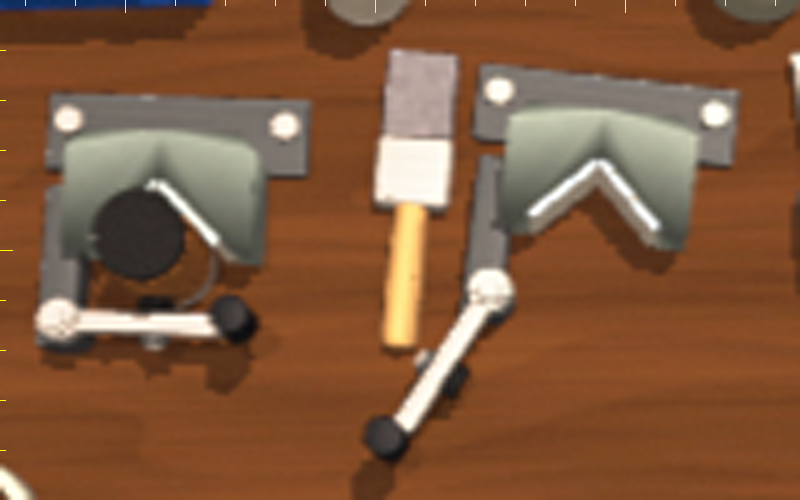

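View pics/t2.png

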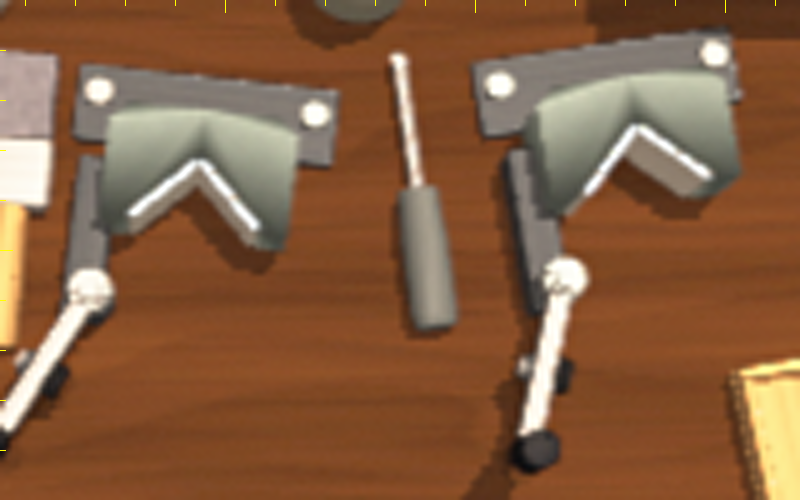

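View pics/t3.png

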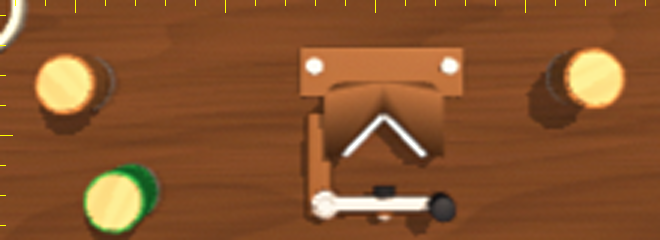

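View pics/t4.png

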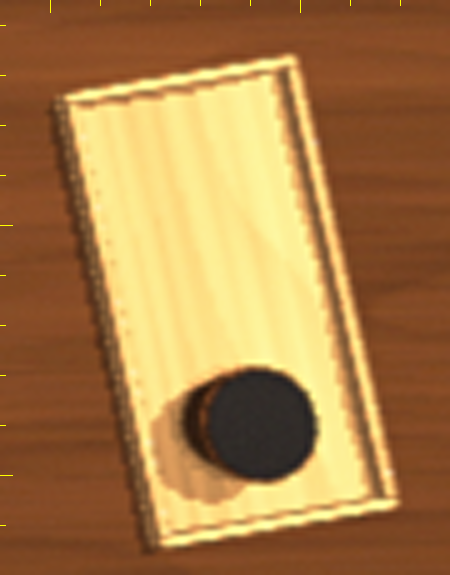

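```bash
cat > fit.py <<'E'
from bench import robot
from h import *
from scipy.optimize import least_squares
d=robot.get_image("top"); s=robot.get_image("scene")
P=lambda o,sc,l:[np.array(o)+np.array(p)/sc-.5 for p in l]
ob={'a':P((175,150),5,[(155,184),None and 0 or (0,0),(225,245),(58,320),(232,317)]),
'b':P((175,150),5,[(597,161),(530,214),(657,229),(490,287),(386,436)]),
'c':P((255,150),5,[(637,127),(588,191),(709,176),(565,277),(537,450)])}
T={}
for k,o in ob.items():
    def loc(q):
        x,y,t,a=q; c,sn=np.cos(t),np.sin(t); R=np.array([[c,-sn],[sn,c]])
        L=[(0,0,55),(-33,33,55),(-33,-33,55),(-75,52,50),(-75-100*np.sin(a),52-100*np.cos(a),92)]
        return [np.r_[R@np.array(p[:2])+[x,y],p[2]] for p in L]
    idx=[0,2,3,4] if k=='a' else range(5)
    g=ray(d,*o[0],55)
    r=least_squares(lambda q:np.concatenate([proj(d,loc(q)[i])-o[i] for i in idx]),[g[0],g[1],0,0 if k=='a' else 2.1],x_scale=[10,10,.1,.1])
    T[k]=r.x; print(k,r.x.round(3),"resid px",np.abs(r.fun).max().round(2), [tuple(x.round()) for x in loc(r.x)][-1])
    c,sn=np.cos(r.x[2]),np.sin(r.x[2]); print("  home",r.x[0]-35.4*c,r.x[1]-35.4*sn)
    T[k+'pts']=loc(r.x)
print("rec top",ray(d,175+138/5-.5,150+234/5-.5,100))
for n,(u,v) in {'p1':(65,84),'p2':(594,78),'green':(113,202)}.items(): print(n,ray(d,175+u/3-.5,255+v/3-.5,100))
tr=[ray(d,390+u/5-.5,205+v/5-.5,24) for u,v in[(57,97),(295,57),(398,503),(155,548)]]
print("tray",np.round(tr),np.mean(tr,0)); print("cone",ray(d,390+262/5-.5,205+424/5-.5,62))
pts=sum([T[k+'pts'] for k in'abc'],[])
crop(s,"s1",130,140,350,350,3,pts)
E
python3 fit.py
```

```text
a [ 6.66687e+02  2.69152e+02 -3.10000e-02  3.70000e-02] resid px 1.45 (np.float64(587.0), np.float64(224.0), np.float64(92.0))
  home 631.303915743611 270.2570716602801
b [ 6.73999e+02  2.84970e+01 -1.30000e-01  2.01000e+00] resid px 0.8 (np.float64(522.0), np.float64(144.0), np.float64(92.0))
  home 638.8980688387046 33.088011259232864
c [ 6.88041e+02 -2.11576e+02  1.29000e-01  1.97500e+00] resid px 0.71 (np.float64(511.0), np.float64(-142.0), np.float64(92.0))
  home 652.9354040453488 -216.12979450245703
rec top [630.33838955 271.75134897 100.        ]
p1 [407.73224388 285.22373309 100.        ]
p2 [ 403.49528835 -162.34144915  100.        ]
green [309.45874691 244.17624741 100.        ]
tray [[ 556. -264.   24.]
 [ 575. -397.   24.]
 [ 332. -434.   24.]
 [ 311. -302.   24.]] [ 443.51903059 -349.08370051   24.        ]
cone [ 376.63321467 -350.04007607   62.        ]
```

```bash
sleep 0.1
```

```text
(no output)
```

View pics/s1.png

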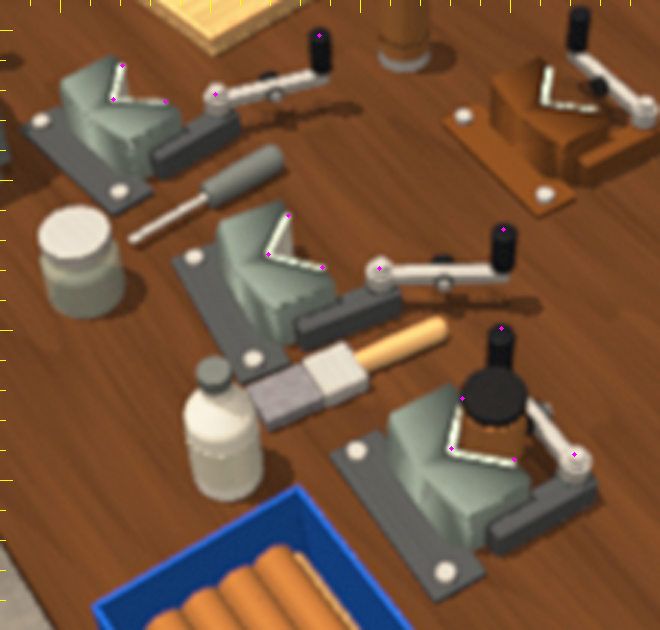

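Both views confirm the fit to within 1.5 px. There are two waiting perches, and block a at (667,269) holds the re-covered one. I'll open lever a first, with the jaw tangential and turning with the lever.

```bash
cat >> h.py <<'E'
B={'a':(666.7,269.2,-.031),'b':(674.0,28.5,-.13),'c':(688.0,-211.6,.129)}
def W(k,x,y):
    X,Y,t=B[k]; c,s=np.cos(t),np.sin(t); return np.array([X+c*x-s*y,Y+s*x+c*y])
def hand(k,a): return W(k,-75-100*np.sin(a),52-100*np.cos(a))
def dn(y): return [np.pi,0,y]
def lyaw(k,a): return B[k][2]-a+np.pi/2
def st(r,m=""): print(m,"t%.1f"%r.current_t(),np.round(r.current_tcp_pos(),1),"w%.3f"%r.current_gripper_width(),"F",np.round(r.current_contact_force(),1))
E
python3 - <<'E'
from bench import robot
from h import *
h=hand('a',.037)
robot.move_gripper(.42)
robot.move_ptp([*h,150],dn(lyaw('a',0.037))); st(robot)
print(robot.move_linear([*h,57],speed=100,f_stop=8)); st(robot)
robot.move_gripper(0); st(robot,"grip")
d=robot.get_image("top"); crop(d,"g1",175,150,335,250,5)
E
```

```text
t3.1 [586.  224.9 150.3] w0.421 F [0.2 0.3 0.1]
False
 t4.2 [587.1 223.9  57.7] w0.423 F [0.4 0.1 1.1]
grip t4.6 [587.3 223.7  57.7] w0.235 F [ 0.9 -0.9  2.5]
```

View pics/g1.png

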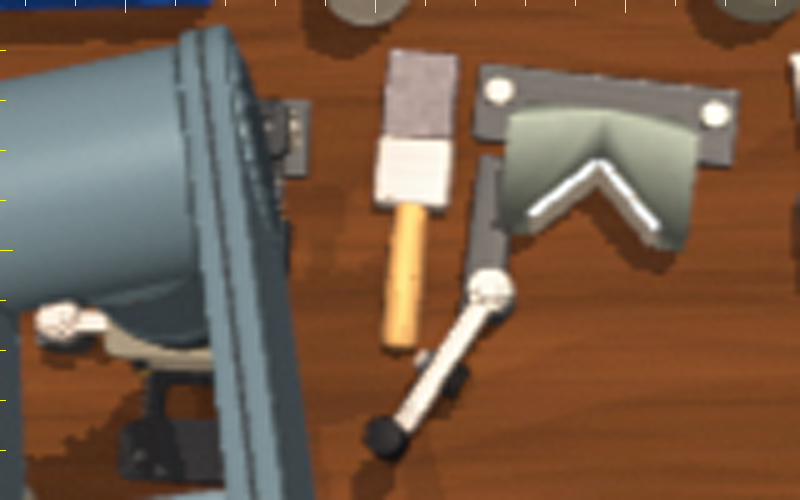

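The arm hides the grip in this view, but the width of 0.235 (21.9 mm) matches the 22 mm handle, so it is held. Next I'll swing the lever open along the arc.

```bash
python3 - <<'E'
from bench import robot
from h import *
for a in np.arange(.15,2.06,.15):
    r=robot.move_linear([*hand('a',a),57],dn(lyaw('a',a)),speed=80,f_stop=25)
    print(round(a,2),r,np.round(robot.current_contact_force(),1),round(robot.current_gripper_width(),3))
    if r: break
st(robot)
E
```

```text
0.15 False [-0.3 -0.4  6. ] 0.233
0.3 False [-1.8 -0.   6.3] 0.232
0.45 False [-2.5  0.8  6.9] 0.229
0.6 False [-2.6  0.   7.2] 0.231
0.75 False [-3.3  1.1  7.5] 0.23
0.9 False [-2.1  0.5  6.7] 0.237
1.05 False [-2.2  1.4  7.7] 0.235
1.2 False [-4.4  1.5  7.9] 0.232
1.35 False [-4.2  0.   8.2] 0.228
1.5 False [-5.4  0.5  9.8] 0.232
1.65 False [-5.9 -0.2  9.6] 0.23
1.8 False [-7.5  2.5 10.1] 0.235
1.95 False [-8.9  2.4 10.2] 0.234
 t9.0 [499.7 364.8  57.6] w0.234 F [-8.9  2.4 10.2]
```

```bash
python3 - <<'E'
from bench import robot
from h import *
robot.move_gripper(.42); p=robot.current_tcp_pos()
robot.move_linear([p[0],p[1],160]); st(robot)
robot.move_gripper(1)
robot.move_ptp([330,330,230],dn(-.03)); st(robot)
d=robot.get_image("top"); crop(d,"g2",175,150,415,330,3); s=robot.get_image("scene"); crop(s,"g2s",180,100,420,320,3)
E
```

```text
t10.3 [501.1 362.9 159.1] w0.419 F [-0.2 -0.2 -0.2]
 t12.1 [331.  330.3 230.2] w1.000 F [ 0.6 -0.2 -0.3]
```

View pics/g2.png

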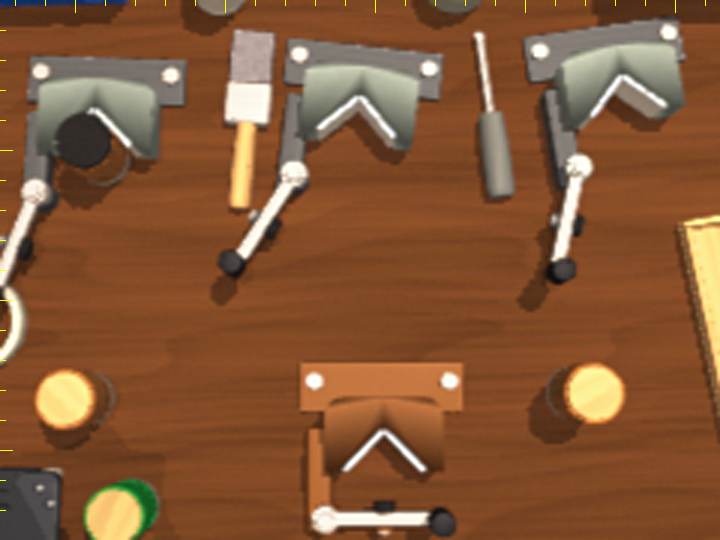

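View pics/g2s.png

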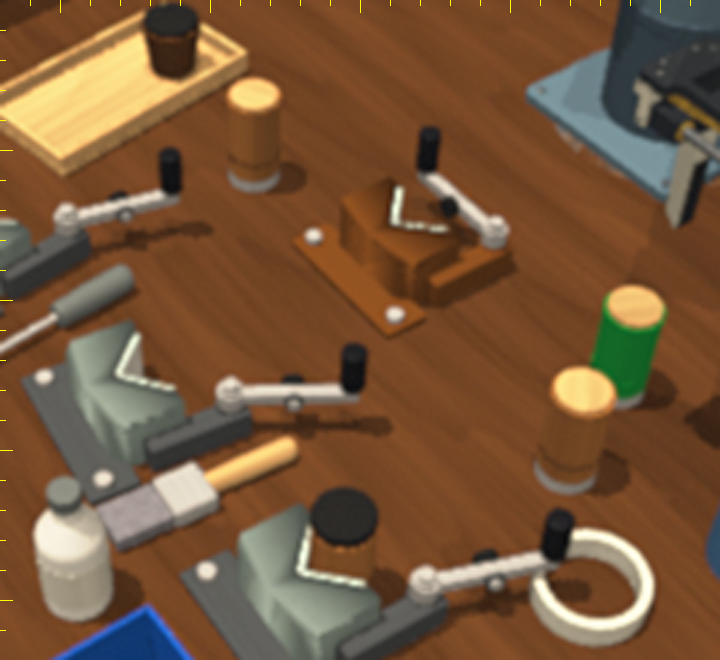

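Lever a is open and nothing else has moved. The re-covered perch is still home in block a (crop (83,140)). I'll grip it, take it out and carry it low along the free lane at x≈463.

```bash
python3 - <<'E'
from bench import robot
from h import *
p=np.array([630.5,271.3]); y=-.031
robot.move_ptp([*p,150],dn(y))
print(robot.move_linear([*p,63],speed=100,f_stop=8)); st(robot)
robot.move_gripper(0); st(robot,"grip")
robot.move_linear([p[0],p[1],71],speed=60); st(robot)
q=W('a',-150,0)
robot.move_linear([*q,71],speed=120); st(robot)
robot.move_linear([463,240,71],speed=120)
st(robot)
robot.move_linear([463,-60,71],speed=180); st(robot)
d=robot.get_image("top"); crop(d,"g3",255,150,455,330,3); s=robot.get_image("scene"); crop(s,"g3s",180,80,420,300,3)
E
```

```text
False
 t14.4 [631.1 271.5  63.9] w1.005 F [ 0.8  0.2 -0.3]
grip t15.2 [630.4 272.   63.1] w0.530 F [-0.4  3.5  0.2]
 t15.5 [629.9 271.4  71. ] w0.535 F [-1.8  3.  -2.4]
 t16.6 [517.8 273.8  71.2] w0.532 F [ 0.2 -0.1 -3.8]
 t17.3 [464.2 240.3  71.4] w0.534 F [ 1.   0.3 -3.2]
 t19.1 [462.8 -59.3  71. ] w0.534 F [ 0.6  0.  -3. ]
```

View pics/g3.png

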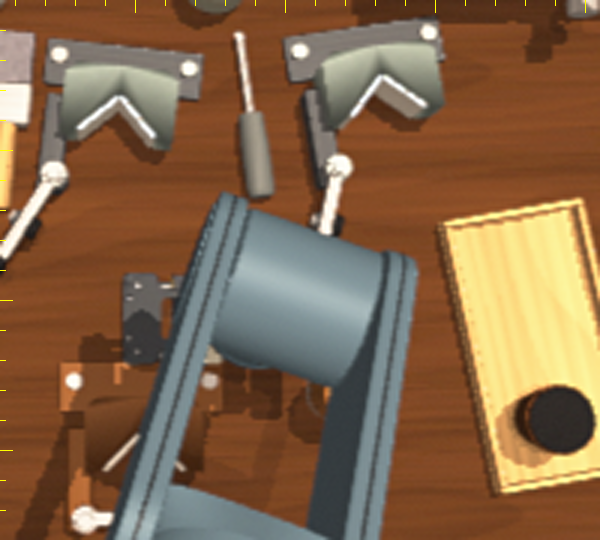

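View pics/g3s.png

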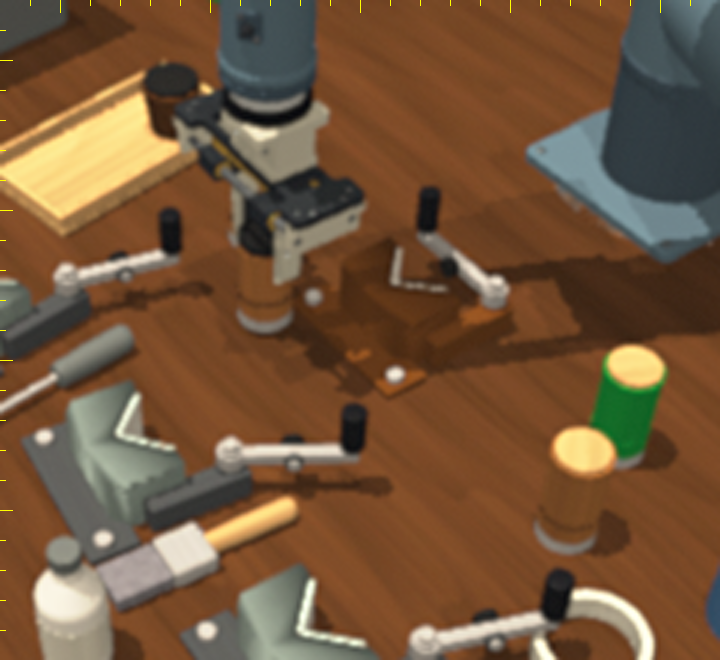

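The perch is held upright over (463,-60), and what shows of p2's foot is where it was. I'll go on to the tray's empty half.

```bash
python3 - <<'E'
from bench import robot
from h import *
print(robot.move_linear([463,-205,71],speed=120,f_stop=10)); st(robot)
robot.move_linear([470,-215,101],speed=100); st(robot)
print(robot.move_linear([505,-340,101],dn(.152),speed=120,f_stop=10)); st(robot)
print(robot.move_linear([505,-340,64],speed=40,f_stop=5)); st(robot)
s=robot.get_image("scene"); crop(s,"g4s",150,60,300,180,5)
E
```

```text
False
 t20.5 [ 462.8 -204.2   70.9] w0.533 F [ 0.2  0.3 -2.9]
 t21.0 [ 470.  -214.6  101. ] w0.535 F [ 0.1 -0.3 -3.8]
False
 t22.2 [ 504.7 -339.2  100.8] w0.533 F [-0.2  1.  -3.5]
True
 t23.0 [ 504.6 -339.4   68.7] w0.530 F [-0.4  1.   4.1]
```

View pics/g4s.png

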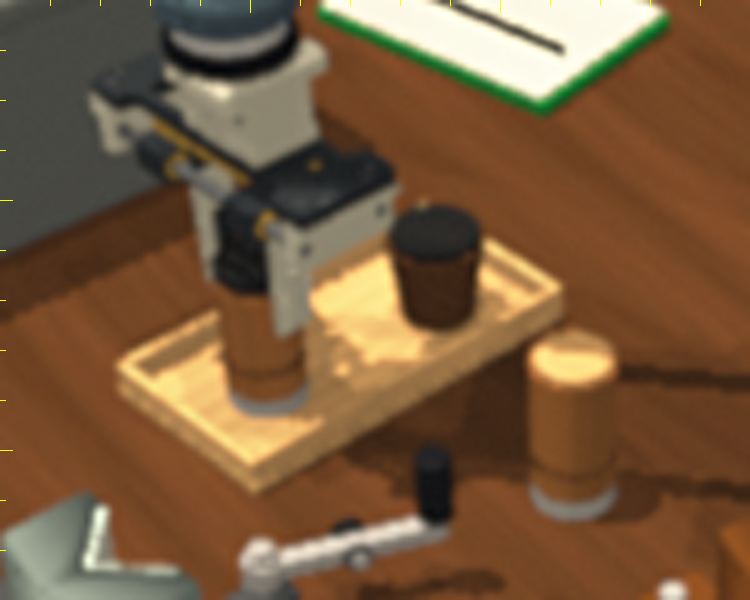

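The perch is standing on the tray floor, touching at z 68.7 against an expected 69. I'll release it and then check p2.

```bash
python3 - <<'E'
from bench import robot
from h import *
robot.move_gripper(1.0); st(robot)
robot.move_linear([505,-340,190]); 
robot.move_ptp([330,-20,230],dn(.13)); st(robot)
d=robot.get_image("top"); crop(d,"g5",175,150,475,330,2); crop(d,"g5b",340,200,480,320,5)
E
```

```text
t23.9 [ 503.8 -338.6   67.7] w1.003 F [ 0.5 -0.  -0.2]
 t26.2 [330.9 -20.7 230.2] w1.003 F [-0.3  0.4 -0.5]
```

View pics/g5.png

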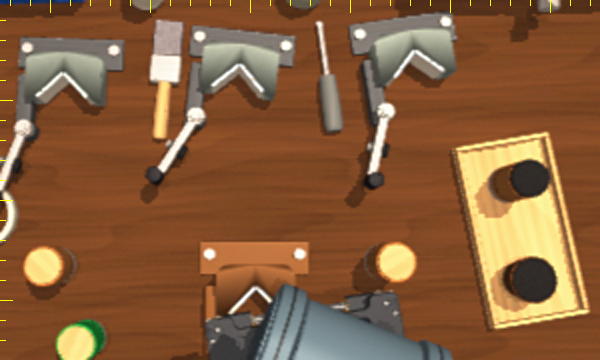

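View pics/g5b.png

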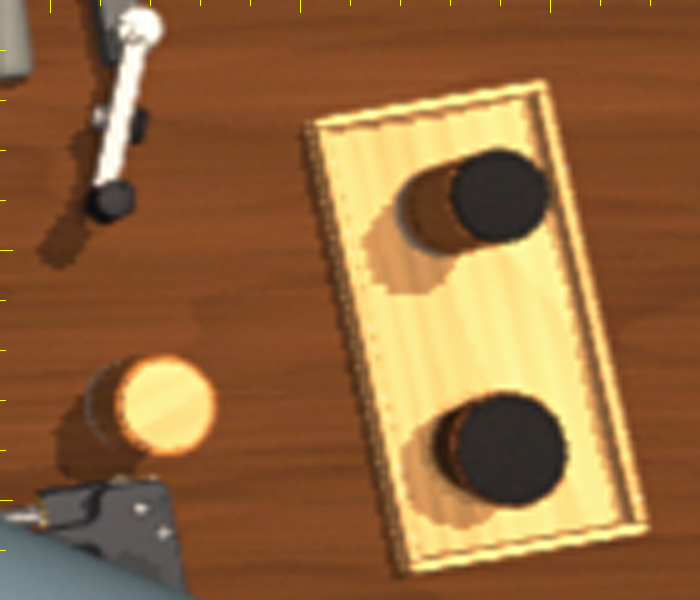

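The re-covered perch stands in the tray and p2 is unmoved. Now I'll move p2 into block c, passing well clear of handle c.

```bash
cat > place.py <<'E'
from bench import robot
from h import *
def pick(p,y):
    robot.move_ptp([*p,140],dn(y))
    if robot.move_linear([*p,63],speed=100,f_stop=8): print("TOUCH")
    robot.move_gripper(0); st(robot,"grip")
    robot.move_linear([*p,67],speed=60); st(robot,"lift")
def go(pts,z=67,y=None):
    for q in pts:
        if robot.move_linear([*q,z],None if y is None else dn(y),speed=120,f_stop=12): print("STOP",q); st(robot); return False
    st(robot,"go"); return True
def insert(k):
    y=B[k][2]
    p=W(k,-52,0)
    robot.move_linear([*p,67],dn(y),speed=80); 
    print("down",robot.move_linear([*p,62],speed=30,f_stop=4)); st(robot)
    p=W(k,-31,0); z=robot.current_tcp_pos()[2]
    print("home",robot.move_linear([*p,z+.7],speed=25,f_stop=6)); st(robot)
    print("local",loc(k,robot.current_tcp_pos()))
def loc(k,p):
    X,Y,t=B[k]; d=np.array(p[:2])-[X,Y]; c,s=np.cos(t),np.sin(t); return np.round([c*d[0]+s*d[1],-s*d[0]+c*d[1]],1)
E
python3 - <<'E'
from place import *
d=robot.get_image("top"); p=ray(d,372.7,280.5,100)[:2]; p=[403.3,-162.0]
pick(p,.129)
if go([(440,-212),W('c',-110,0)]): insert('c')
s=robot.get_image("scene"); crop(s,"g6s",120,80,280,200,5)
E
```

```text
grip t28.8 [ 403.3 -162.1   63. ] w0.532 F [ 0.4 -0.6 -0.2]
lift t29.0 [ 403.2 -161.9   67. ] w0.535 F [-0.6 -0.2 -2.9]
go t31.0 [ 578.2 -225.5   66.8] w0.537 F [-0.1  1.1 -4.2]
down True
 t32.1 [ 636.6 -219.1   62.8] w0.535 F [ 0.6 -1.1  5.3]
home True
 t32.4 [ 637.3 -219.    62.8] w0.532 F [-1.1  0.8  5.6]
local [-51.2  -0.8]
```

View pics/g6s.png

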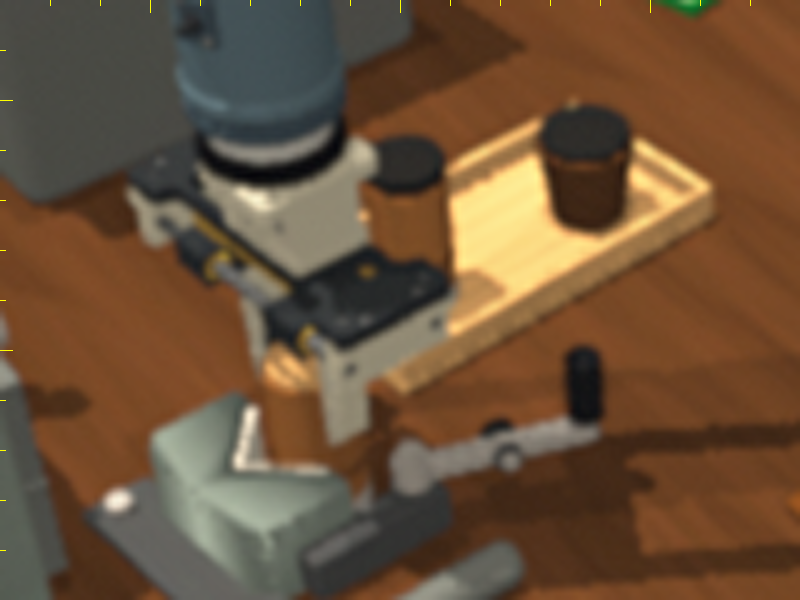

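That stop at local x -51 came before any V contact, from the press on the bench being relieved. I'll raise it slightly and push again.

```bash
python3 - <<'E'
from place import *
k='c'
p=robot.current_tcp_pos(); robot.move_linear([p[0],p[1],64.5],speed=20); robot.sleep(.2); st(robot)
for x in (-44,-40,-38,-36,-34,-32):
    r=robot.move_linear([*W(k,x,0),64.2],speed=20,f_stop=8); print(x,r,np.round(robot.current_contact_force(),1),loc(k,robot.current_tcp_pos()))
    if r: break
E
```

```text
t33.0 [ 636.9 -218.7   63.9] w0.534 F [-0.  -0.1 -3.1]
-44 False [ 1.   0.6 -2.1] [-43.9   0.1]
-40 False [ 0.2  0.1 -3.1] [-39.9   0. ]
-38 False [-0.8 -0.4 -3.8] [-37.9  -0. ]
-36 False [-0.2  0.7 -3.2] [-35.9   0. ]
-34 False [-4.7 -0.8 -1.4] [-35.3   0.1]
-32 False [-9.7 -1.5  2.1] [-35.    0.1]
```

It made contact at local (-35.2, 0.1), which is exactly home. I'll lower it, release, settle it with a light push from closed fingers, and then work the lever.

```bash
cat >> place.py <<'E'
def release(k):
    robot.move_linear([*W(k,-35.2,0),64],speed=20)
    robot.move_linear([*robot.current_tcp_pos()[:2],61],speed=15,f_stop=3); st(robot,"down")
    robot.move_gripper(1); robot.move_linear([*robot.current_tcp_pos()[:2],140])
def nudge(k):
    y=B[k][2]; p=W(k,-120,0)
    robot.move_gripper(0)
    robot.move_ptp([*p,140],dn(y)); robot.move_linear([*p,30],speed=150)
    robot.sleep(.2)
    print("pre",robot.move_linear([*W(k,-85,0),30],speed=60,f_stop=5),loc(k,robot.current_tcp_pos()))
    for x in range(-84,-54,1):
        r=robot.move_linear([*W(k,x,0),30],speed=20,f_stop=5)
        if r or np.linalg.norm(robot.current_contact_force()[:2])>6: break
    st(robot,"nudge"); print(loc(k,robot.current_tcp_pos()))
    robot.move_linear([*p,30],speed=80); robot.move_linear([*p,140])
E
python3 - <<'E'
from place import *
release('c'); st(robot)
nudge('c')
robot.move_ptp([400,0,230],dn(.13))
d=robot.get_image("top"); crop(d,"g7",330,140,430,260,5); crop(d,"g7b",175,150,475,330,2)
E
```

```text
down t35.3 [ 652.6 -216.1   62.8] w0.533 F [-0.7  1.3  5.1]
 t36.9 [ 649.9 -215.2  139.3] w0.998 F [-0.5 -0.4 -0.8]
pre False [-85.2   0.2]
nudge t44.8 [ 618.6 -220.6   30.1] w0.004 F [-8.8 -1.4  4.5]
[-70.   0.]
```

View pics/g7.png

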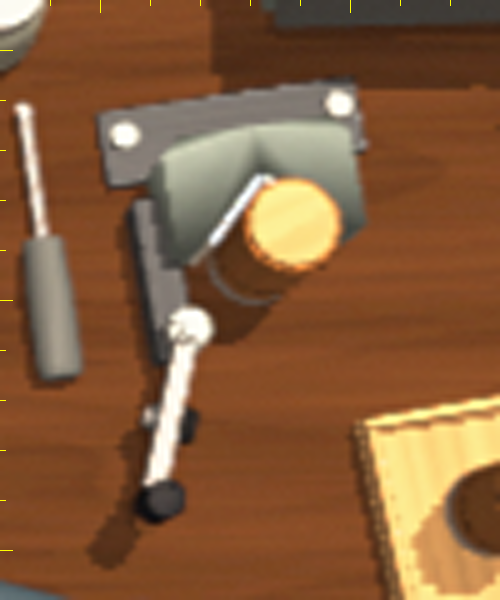

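View pics/g7b.png

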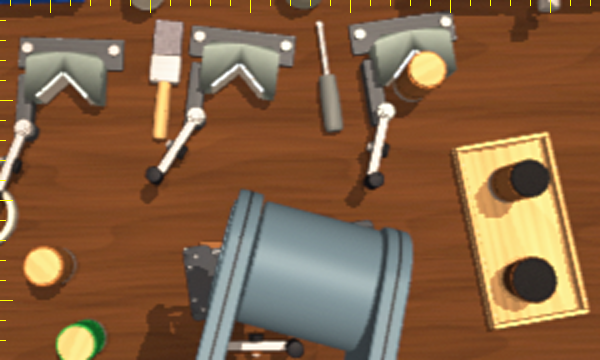

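```bash
cat >> place.py <<'E'
def close(k,a0):
    h=hand(k,a0); robot.move_gripper(.42)
    robot.move_ptp([*h,150],dn(lyaw(k,a0)))
    print("touch",robot.move_linear([*h,57],speed=100,f_stop=8))
    robot.move_gripper(0); st(robot,"grip")
    t=B[k][2]; ux=np.array([np.cos(t),np.sin(t)])
    for a in [*np.arange(a0-.15,.2,-.15),.15,.12,.09,.06,.04,.02,0,-.015,-.03,-.045,-.06]:
        r=robot.move_linear([*hand(k,a),57],dn(lyaw(k,a)),speed=80 if a>.2 else 30,f_stop=25)
        F=robot.current_contact_force(); l=loc(k,robot.current_tcp_pos())
        aa=np.arctan2(-(l[0]+75),52-l[1])
        if a<.2: print(round(a,3),round(aa,3),np.round(F,1),"ftan",round(float(F[:2]@ux),1))
        elif abs(F[:2]).max()>10: print(round(a,3),np.round(F,1))
        if r or (a<.1 and F[:2]@ux<-9): print("STOP",r); break
def unhand():
    robot.move_gripper(.42); p=robot.current_tcp_pos(); robot.move_linear([p[0],p[1],160])
E
python3 - <<'E'
from place import *
d=robot.get_image("top"); print(ray(d,388.1,184.3,100),W('c',-35.4,0))
close('c',1.975); st(robot)
E
```

```text
[ 651.67691946 -215.88412227  100.        ] [ 652.89413747 -216.15394507]
touch False
grip t50.9 [ 510.9 -142.9   57.5] w0.230 F [-0.5  0.6  4.2]
0.15 0.151 [-1.4 -0.4  6.7] ftan -1.5
0.12 0.12 [-1.7  1.2  7.3] ftan -1.6
0.09 0.09 [-0.5  0.1  6.9] ftan -0.5
0.06 0.06 [-0.1  1.6  7.2] ftan 0.1
0.04 0.04 [-1.8  1.2  7.1] ftan -1.7
0.02 0.021 [-1.6  0.1  6.8] ftan -1.6
0 0.005 [-3.2  0.4  8.2] ftan -3.1
-0.015 0.003 [-8.4  0.5 10.2] ftan -8.3
-0.03 0.003 [-11.9  -0.3  11.7] ftan -11.9
STOP False
 t57.3 [ 619.4 -267.6   57.3] w0.230 F [-11.9  -0.3  11.7]
```

The lever stopped hard at 0.003 rad against a perch that is home. Now I'll release it and check p1 and block a.

```bash
python3 - <<'E'
from place import *
unhand(); st(robot)
robot.move_gripper(1)
robot.move_ptp([450,-20,230],dn(-.03))
d=robot.get_image("top"); crop(d,"g8",150,150,350,310,4); crop(d,"g8b",330,140,430,260,5)
E
```

```text
t58.6 [ 622.3 -267.8  159. ] w0.421 F [ 0.1  1.2 -0.7]
```

View pics/g8.png

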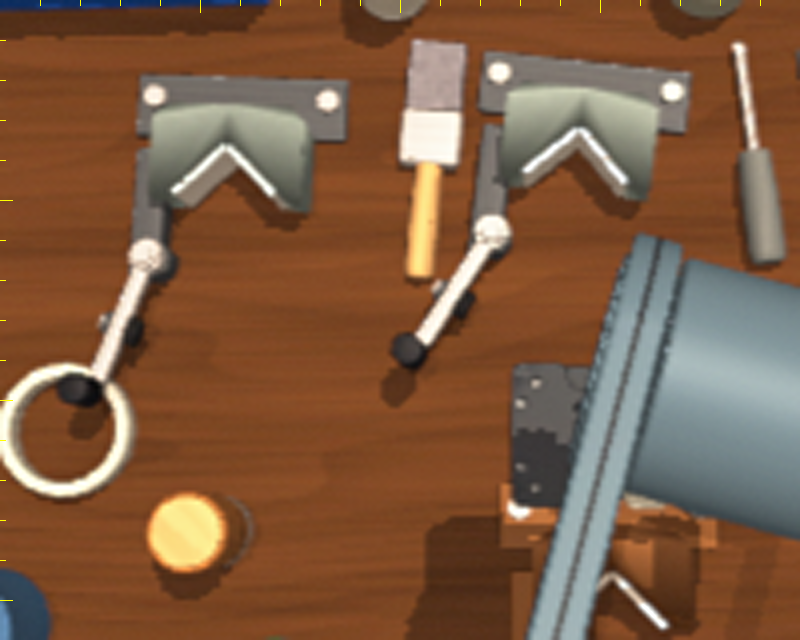

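View pics/g8b.png

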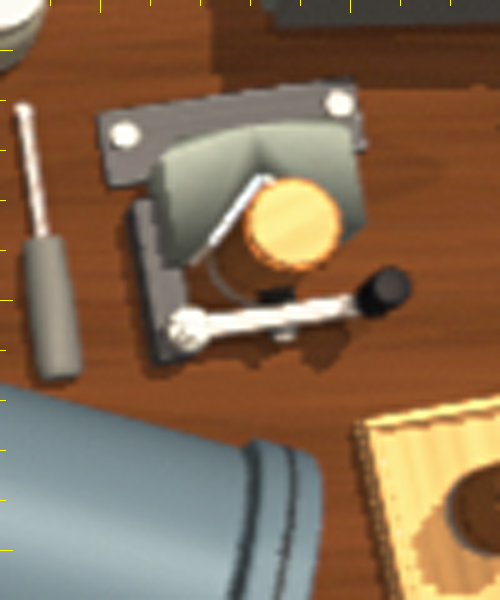

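Lever c is shut on its perch, and p1 is unmoved at crop (187,533). I'll refit block a now that it is empty, and check the mug's clearance.

```bash
python3 - <<'E'
from place import *
from scipy.optimize import least_squares
d=robot.get_image("top")
o=[np.array([150,150])+np.array(p)/4-.5 for p in [(226,148),(173,191),(273,195),(147,253),(78,388)]]
def L(q):
    x,y,t,a=q; R=np.array([[np.cos(t),-np.sin(t)],[np.sin(t),np.cos(t)]])
    return [np.r_[R@np.array(p[:2])+[x,y],p[2]] for p in [(0,0,55),(-33,33,55),(-33,-33,55),(-75,52,50),(-75-100*np.sin(a),52-100*np.cos(a),92)]]
r=least_squares(lambda q:np.concatenate([proj(d,x)-y for x,y in zip(L(q),o)]),[667,269,0,2],x_scale=[10,10,.1,.1])
print(r.x,abs(r.fun).max())
print("p1",ray(d,196.25,282.75,100)); print("mug right edge",ray(d,219/1.4,308,90),ray(d,197/1.4,410/1.4,90))
E
```

```text
[ 6.67719817e+02  2.69939177e+02 -5.09845331e-02  1.85274525e+00] 0.5901503146037612
p1 [407.10018875 285.00601771 100.        ]
mug right edge [345.65898156 387.91284914  90.        ] [384.42867102 429.02327506  90.        ]
```

```bash
sed -i "s/'a':(666.7,269.2,-.031)/'a':(667.5,269.8,-.048)/" h.py; cat >> place.py <<'E'
def home(k):
    for x in (-60,-44,-40,-38,-37,-36,-35,-34,-33,-32):
        r=robot.move_linear([*W(k,x,0),67 if x<-50 else 64.2],dn(B[k][2]),speed=80 if x<-50 else 20,f_stop=8); F=robot.current_contact_force(); print(x,r,np.round(F,1),loc(k,robot.current_tcp_pos()))
        if r or np.linalg.norm(F[:2])>8: break
E
python3 - <<'E'
from place import *
print(hand('a',1.853),hand('a',1.9),hand('a',1.93))
p=[407.3,285.0]; pick(p,-.048)
if go([(420,245),(500,255),W('a',-110,0)]): home('a')
st(robot)
s=robot.get_image("scene"); crop(s,"g9s",220,180,400,330,4)
E
```

```text
[500.48379256 357.76229577] [502.11160323 362.17094254] [503.2582373  364.94304559]
grip t64.4 [407.5 285.3  63.1] w0.536 F [-0.   1.6  0.2]
lift t64.6 [407.  284.8  66.9] w0.533 F [-0.8  0.3 -4. ]
go t66.6 [556.5 274.9  66.6] w0.537 F [-0.5  0.3 -3.2]
-60 False [-0.9  0.5 -3.5] [-60.7  -0.1]
-44 False [ 0.2  0.8 -3.5] [-44.1   0. ]
-40 False [-0.2 -0.3 -2.6] [-39.8   0. ]
-38 False [-0.  -0.6 -2.2] [-37.9  -0. ]
-37 False [-1.  -1.1 -3.8] [-37.   0.]
-36 False [-1.8  1.3 -4.6] [-36.4   0.2]
-35 False [-3.6  2.8 -2.3] [-35.9   0.5]
-34 False [-5.7  3.6 -2. ] [-35.6   0.6]
-33 False [-7.6  3.8 -0.5] [-35.3   0.6]
 t70.2 [632.3 272.1  63.8] w0.534 F [-7.6  3.8 -0.5]
```

View pics/g9s.png

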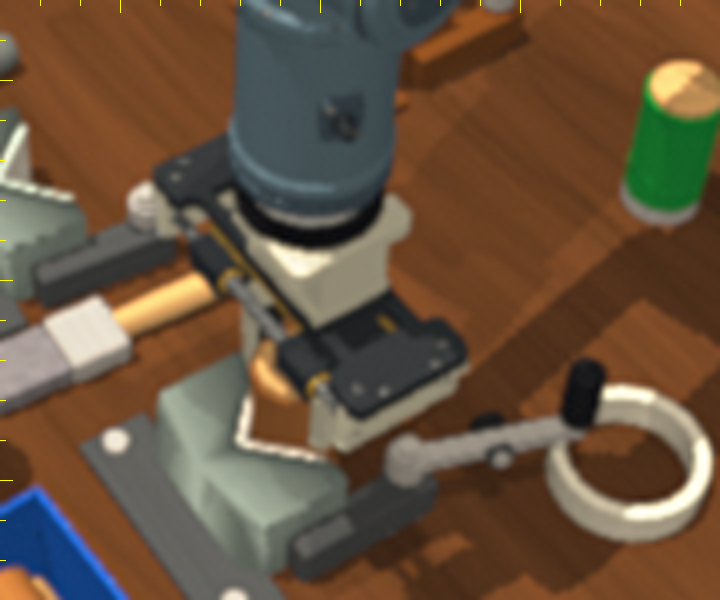

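The V pushes the perch about 0.8 mm toward +y, so I'll correct block a's position by that. Then release, nudge and close the lever.

```bash
sed -i "s/'a':(667.5,269.8,-.048)/'a':(667.5,270.6,-.048)/" h.py; python3 - <<'E'
from place import *
release('a'); nudge('a'); 
robot.move_ptp([400,0,230],dn(0))
d=robot.get_image("top"); crop(d,"g10",140,150,260,270,5)
E
```

```text
down t70.7 [631.7 272.4  63. ] w0.534 F [-0.4  0.1  4.4]
pre False [-85.3  -0.1]
nudge t80.2 [597.6 273.6  30. ] w0.005 F [-7.7 -1.3  5.5]
[-69.9  -0.3]
```

View pics/g10.png

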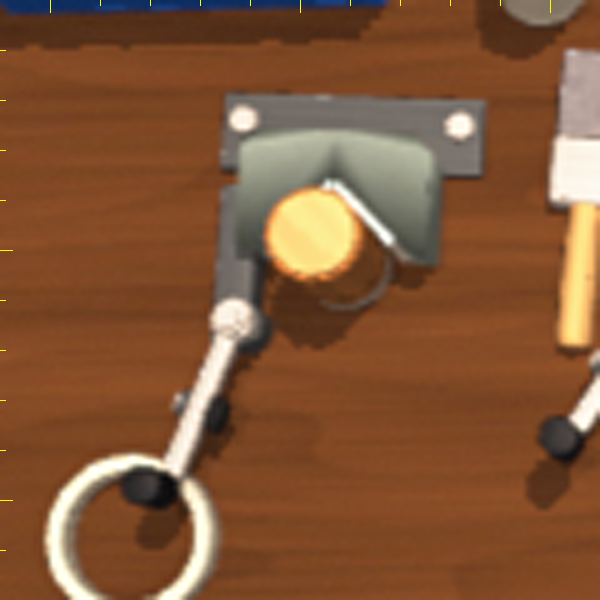

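The perch top is at native (202.6,196.6), the same pixel the clamped perch had at the start, so it is home. Now I'll close lever a.

```bash
python3 - <<'E'
from place import *
print(hand('a',1.88))
close('a',1.88); st(robot); unhand(); st(robot)
robot.move_ptp([330,0,260],dn(0))
d=robot.get_image("top"); s=robot.get_image("scene")
crop(d,"g11",140,140,480,340,2); crop(d,"g11b",140,150,260,270,5); crop(s,"g11s",130,60,400,350,2)
E
```

```text
[501.39360134 361.10430386]
touch False
grip t86.9 [501.7 361.7  57.7] w0.231 F [-0.8  1.9  3.2]
0.15 0.149 [0.1 1.6 7.2] ftan 0.0
0.12 0.12 [-1.3  1.7  7.2] ftan -1.4
0.09 0.091 [-0.7  2.1  7. ] ftan -0.8
0.06 0.06 [-0.2  2.3  7.6] ftan -0.3
0.04 0.042 [-1.1  1.1  6.6] ftan -1.1
0.02 0.022 [-1.4  1.3  7.8] ftan -1.4
0 0.008 [-3.6  1.3  8.5] ftan -3.7
-0.015 0.006 [-7.4  0.5 11.8] ftan -7.4
-0.03 0.004 [-10.5   2.1  13.6] ftan -10.6
STOP False
 t93.0 [589.9 227.1  57.5] w0.229 F [-10.5   2.1  13.6]
 t94.4 [592.7 225.9 159.1] w0.419 F [-0.7 -0.3 -0.3]
```

View pics/g11.png

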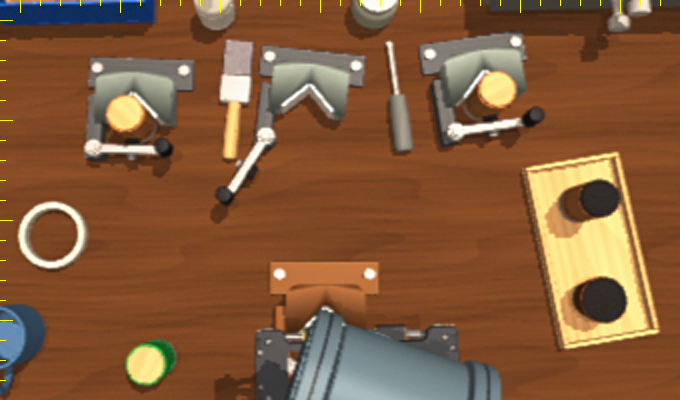

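View pics/g11b.png

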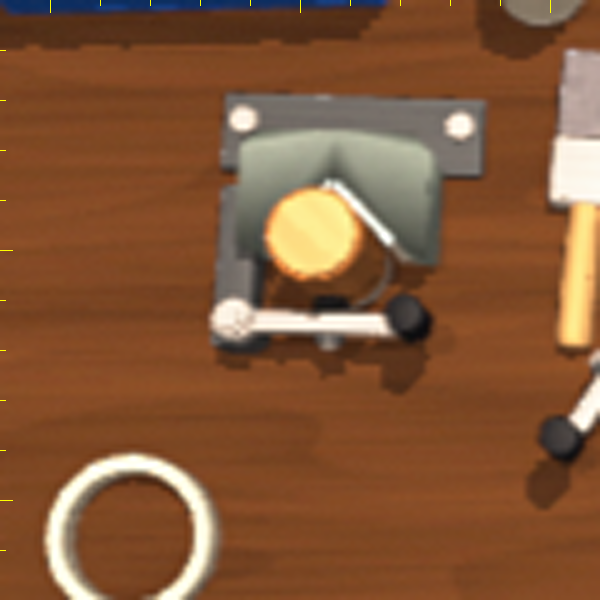

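View pics/g11s.png

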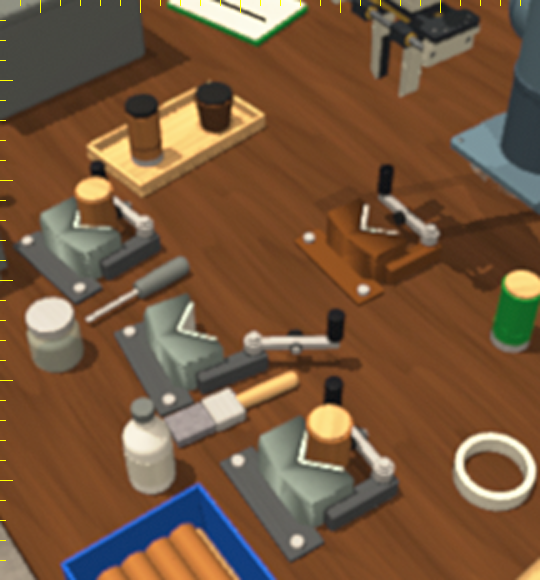

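Both perches are home and their levers shut. The re-covered perch stands in the tray, and the other items in these views are where they started. No third waiting perch shows in either camera, so I'm handing in.

```bash
python3 - <<'E'
from bench import robot
print(robot.current_t(), robot.current_contact_force()); robot.hand_in()
E
```

```text
95.825 [-0.05548093 -0.0899275   0.31333707]
the job is handed in; nothing more can be done
```

The job is done and handed in at about 96 s of the 210 s allowed. No third waiting perch showed in either camera.

- **Re-covered perch:** I swung lever a open to about 1.9 rad, took the perch out and stood it upright in the empty half of the tray.
- **Waiting perches:** One now stands in V-block c and the other in V-block a. Each was pushed fully home, and its lever stopped on the perch under about 11 N, at 0.003 rad for c and 0.004 rad for a.

**Last checks:** In the final pictures all three perches stand upright. The perch in block a sits at the same pixel the clamped perch had at the start. The tools, tape, mug, cone, green post, brown V-block and block b looked unmoved; the hammer was outside the last crops, and I never worked near it.

**Disagreements:** Two came up along the way and were mended. The first push into block c stopped early because the force of the perch on the bench changed, so I raised it slightly and pushed again. My fit of block a was about 1 mm off sideways, found from the contact force and corrected. I noticed no knocked perch and no slackened grip.

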